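Nip the contact clip tight in the bench locking pliers

ROBOT

A 6-joint arm with a two-finger parallel gripper is mounted at the origin on the work surface. World frame = base frame: x ahead of the robot, y to its left, z up, the work surface at z = 0. Lengths are in m, angles in degrees, forces in N, time in s.
With the tool pointing down it reaches from about 0.4 to 0.825 m from the base axis. Payload 7 kg.
Tool frame: the origin (TCP) lies midway between the tips of the shut fingers; the grasp point (between the pads) lies 19 mm behind it; z points along the fingers, y is the direction in which the jaws open and shut (so a half turn about z gives the same grasp; the last joint's range is limited). The gripper opens to 88 mm and grips with 3 to 60 N. Pads are 19 mm wide; open, the fingers measure 130 mm over their backs; the gripper's body (78 mm by 193 mm) begins 47 mm behind the grasp point.
Start: joints at [82.855, 20.546, 0.682, 0, -70.136, -16.507], TCP at [0.271, 0.618, 0.197] pointing down, gripper open.
Joint ranges: [-176.03, 176.03], [-82.01, 121.73], [-58.28, 71.71], [-173.87, 95.51], [-174.79, -0.11], [-173.66, 173.66]. Speed limits (degrees/s): [136.94, 136.94, 172.46, 180, 180, 180].

INTERFACE

Orientations are given as [roll, pitch, yaw] about the fixed x, y, z axes, in that order (R = Rz(yaw) Ry(pitch) Rx(roll)).
In Python, from plant import sensors, cams, job gives the robot as it stands.
- The arm moves only by the tool move_arm, never from a script. Its argument "commands" is a list of rows, each a list of 7 numbers: the finger opening in cm, from 0 to 8.76, then the shift along the tool's x, y, z in cm, then the turn, a rotation vector about the tool's x, y, z in rad. In form: [[hand, x, y, z, wx, wy, wz], ...]. A call has exactly 8 rows; each row is the pose to reach, as a shift and turn from the pose commanded when the call began, along the tool's axes at that moment; what a row does not reach only later rows make up. A row lasts 1/8 s, in which the tool goes at most 62.5 mm and 10.7 degrees, less where a joint would pass 70% of its speed; a pose out of reach is approached as far as the arm can. A call with a gripper value outside its range is refused whole. The fingers move at their own pace and stop on an object; the grip force is fixed at half the most. Time passes only in rows, so rows that repeat a pose let the fingers close, or fill a call up. It gives the time, the measured TCP pose, the force and the opening at its end, in the units of the state.
- sensors.get_obs(): the state, without advancing time (a new reading comes with each control period).
- cams.snapshot(name): name is "side" or "top" or "wrist"; returns a dict with "frame" (480x640x3 uint8, red, green, blue), "camera_matrix" (3x3 intrinsics, pixels), "R" (3x3) and "t" (3): a world point X has camera coordinates R X + t. Camera axes: x right, y down, z forward; pixel columns grow to the right and rows downward; lengths in m; the calibration is good to about 2 mm. A picture is of the moment at which its call begins. There is no depth.
- job.close_job(): hands the job in, once; it reports no verdict.
The state is a dict: "clock": time; "joint_pos": joint angles; "qvel": joint speeds; "tau": joint torques, N m; "tool_pos": TCP position; "orientation": TCP orientation; "force": force on the tool from outside, world axes, zero at the start; "moment": the same for the moment, N m; "opening": finger opening in m.
Only numpy, scipy, OpenCV 4.12 (cv2) and the standard library are available. Lean on these libraries where they do the work, as an engineer would, in place of code of your own. Each camera call takes 0.05 s, during which the arm holds its last target.

TASK

Two pairs of locking pliers are bolted to the lab bench; one has a dark electrode plate with a gaping copper clip standing between its jaws, the other is empty. Squeeze the handles of the pliers with the plate until they snap over centre and stay locked, and let go so that they hold the clip on their own for about a second. Then flick the release lever on top down so that the pliers spring open, leaving the clip pressed flat and the plate standing in its slot; leave the empty pliers alone.

Things in the scene. Friction and masses are not known exactly. Their poses are not given: they have to be found in the camera images.
- clamp: Locking pliers to use, fixed. Origin: centre line, bench level, under the mechanism (50 mm wide, x -40 to 35 mm, top at height 104 mm). x points from handles to jaws, y left, z up. Two black-sleeved handles reach level to x = -155 mm at heights 73 to 97 mm, clear beneath from x = -50 mm back; they swing sideways, mirrored, and the steel jaws at +x close with them.
- clamp_grip (a point): Fixed point midway between the two handles of the pliers to use, 100 mm behind the origin along -x of clamp, height 85 mm: the place to squeeze. Across the outsides of the handles here (along y of clamp) it is about 66 mm when open, about 38 mm at dead centre and about 30 mm when locked.
- clamp_left_handle (a joint): Swing of the handles, rad: 0 = open, dead centre at 0.118, 0.144 = locked. Short of dead centre a spring pushes them open; past it they snap shut and stay. Squeezing takes up to about 15 N on each handle.
- clamp_lever (a joint): Release lever on top of the pliers to use, rad: 0 = lying down (pliers open), 0.5 = standing up (locked); it rises by itself as the pliers lock. Pushing it straight down by about 5 mm at its tip (under 12 N), to below 0.4, takes the pliers back over centre; they then spring open and the lever drops on its own.
- clamp_lever_tip (a point): Top of the lever's free end, 45 mm from its hinge towards the handles; moves with it. The lever is a steel paddle 24 mm wide (30 mm at the tip), 52 mm long, hinged at its jaw end (x = 12 mm, height 120 mm of clamp). Tip height about 118 mm when down (the rigid mechanism lies 5 mm under it) and about 140 mm when locked.
- electrode: Dark plate 40 mm (x) x 8 mm (y) x 108 mm (z), standing upright and loose in a 10 mm wide, 30 mm deep slot in the white block under the jaws of the pliers to use. Origin: centre of its underside. A U-shaped copper clip sits over its top edge.
- clamp_slot (a point): Centre of the slot's floor, where the underside of the plate rests, 65 mm ahead of the origin along x of clamp, height 20 mm.
- leaf_left (a joint): How far the clip's copper leaves have been pressed in, m: 0 = gaping 4 mm off the plate, 0.004 = flat on it. Both leaves move alike and stay where they are left.
- spare: The other, empty pliers, of the same make and size, same axes; not to be worked.
- spare_left_handle (a joint): Swing of the handles of the empty pliers, rad: 0 = open, 0.144 = locked. Leave at 0.
Not all that is in view belongs to the job. Of the things shaped like the electrode, the dark steel one is meant.

How it is judged (in metres and radians):
On the way, in this order (a step that is already met when the one before it is completed fails the run):
1. the pliers are locked on the clip and hold by themselves, the fingers off them, for half a second (value of joint clamp_left_handle above 0.132 rad and value of joint leaf_left above 0.003 m and contact force between the fingers and clamp below 0.3 N), for 0.5 s.
2. the fingers press the release lever of the locked pliers (contact force between the fingers and clamp_lever above 0.5 N and value of joint clamp_left_handle above 0.09 rad).
At the end, for the whole second after the job is handed in: The pliers are open again (handles within 0.03 rad of open, lever within 0.1 rad of down), the leaves are pressed in over 3 of 4 mm, the plate rests in its slot (within 12 mm of the slot floor's centre, 10 degrees of upright) and the empty pliers are open (value of joint each of clamp_left_handle, spare_left_handle below 0.03 rad and value of joint clamp_lever below 0.1 rad and value of joint leaf_left above 0.003 m and distance between electrode and clamp_slot below 0.012 m and angle between electrode's own z axis and vertical below 0.17 rad and linear speed of electrode below 0.03 m/s); the robot touches nothing.
It fails at once if the empty pliers are squeezed (value of joint spare_left_handle above 0.06 rad).
It also fails if it takes over 35 s, if anything falls off the work surface, if the arm or the gripper's body presses on something with over 40 N, if the wrist force passes 120 N, or if a joint passes its speed limit or range.

## Working session

There is one attempt and no reset: what is moved stays moved. The work goes in short steps, Python scripts to look and compute and a tool call to move; the robot and the scene stay as the last step left them, time stands still between calls to the robot, and variables do not carry over. Pictures are saved under pics/ and viewed, and the job is handed in when it is done.

Besides the shell and the picture viewer there is one more tool, called after "Request:" by a JSON object that holds its "api" and its "payload". move_arm: Moves the arm, as the interface text tells. Its arguments: {"type":"object","properties":{"commands":{"type":"array"}},"required":["commands"]}

```bash
mkdir -p pics; ls
python3 - <<'E'
from plant import sensors,cams,job
import cv2,numpy as np
print(sensors.get_obs())
for n in ("side","top","wrist"):
    s=cams.snapshot(n); cv2.imwrite(f"pics/{n}0.png",s["frame"][:,:,::-1])
    print(n,s["camera_matrix"].tolist(),s["R"].round(4).tolist(),s["t"].round(4).tolist())
E
```

```text
pics
{'clock': 0.0, 'joint_pos': array([ 8.28562716e+01,  2.05911440e+01,  6.32713775e-01, -1.97398196e-02,
       -7.01361147e+01, -1.65070170e+01]), 'qvel': array([-0.03777616, -0.0041876 ,  0.001656  , -0.07808795,  0.05230763,
       -0.01475988]), 'tau': array([ 4.37069320e-04, -5.82709622e+01,  2.93066704e+01,  6.99735850e+00,
        7.29675448e-03, -1.51614631e-04]), 'tool_pos': array([0.27059547, 0.61778621, 0.19561917]), 'orientation': array([ 1.79904079e+02, -9.07406264e-03, -2.36574604e+01]), 'force': array([-0.56133471,  0.41538018, -0.30979878]), 'moment': array([-0.0011402 , -0.00196003,  0.00560566]), 'opening': 0.08744432887978801}
side [[538.2706758562819, 0.0, 314.09629237783093], [0.0, 538.2706758562819, 240.18738126588772], [0.0, 0.0, 1.0]] [[-0.847, -0.5313, -0.0182], [-0.3616, 0.6008, -0.7129], [0.3897, -0.5973, -0.701]] [0.5452, 0.336, 0.5998]
top [[484.1009542706508, 0.0, 325.54559087576985], [0.0, 484.1009542706508, 240.27128170738425], [0.0, 0.0, 1.0]] [[-0.0091, -0.9998, 0.0162], [-0.9989, 0.0084, -0.0462], [0.0461, -0.0166, -0.9988]] [-0.0194, 0.6289, 0.853]
wrist [[360.34252439619365, 0.0, 319.4155669262008], [0.0, 360.34252439619365, 239.72438252153958], [0.0, 0.0, 1.0]] [[-0.4015, -0.9159, 0.0016], [-0.8865, 0.389, 0.2506], [-0.2301, 0.0991, -0.9681]] [0.674, -0.032, 0.3895]
```

View pics/side0.png

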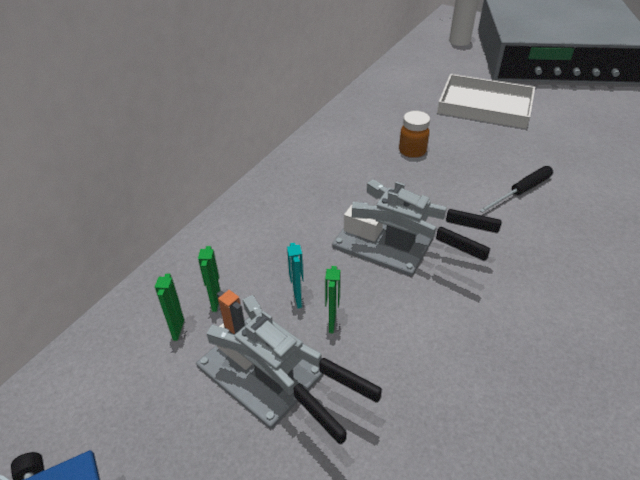

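View pics/top0.png

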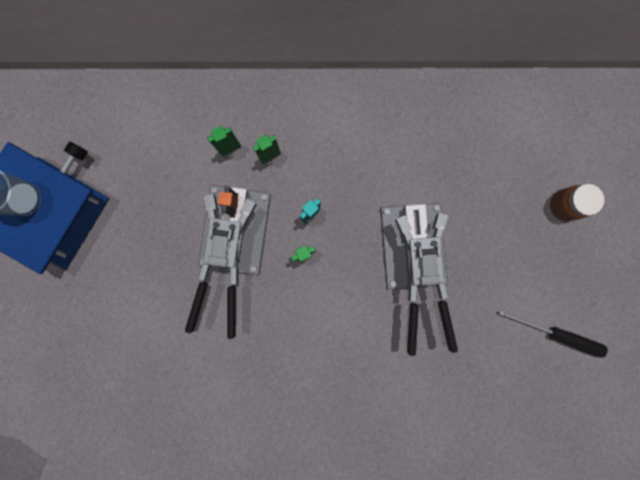

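View pics/wrist0.png

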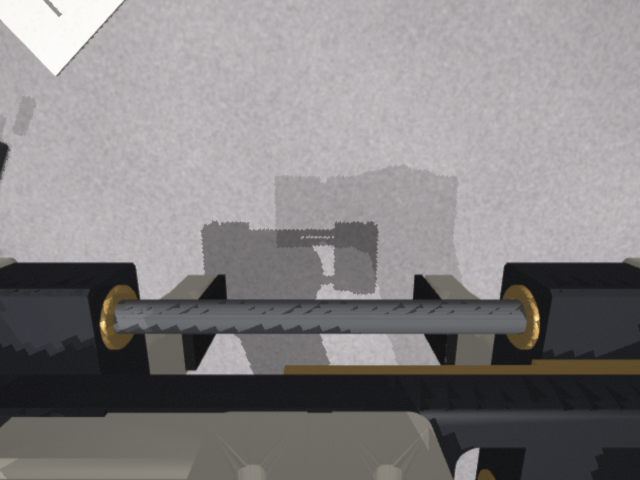

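The electrode shapes in the top view are green at (225,140), (266,150) and (303,255), cyan at (310,210), and a dark plate with a copper clip at (228,203) in the left pliers. The right pliers at (425,250) have an empty slot. I'll confirm in an enlarged crop.

Run:
```python
import cv2
a=cv2.imread("pics/top0.png")[175:350,170:290]
b=cv2.imread("pics/side0.png")[280:450,190:390]
cv2.imwrite("pics/crt.png",cv2.resize(a,None,fx=3.4,fy=3.4,interpolation=cv2.INTER_CUBIC))
cv2.imwrite("pics/crs.png",cv2.resize(b,None,fx=3.5,fy=3.5,interpolation=cv2.INTER_CUBIC))
```

```text
(no output)
```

View pics/crt.png

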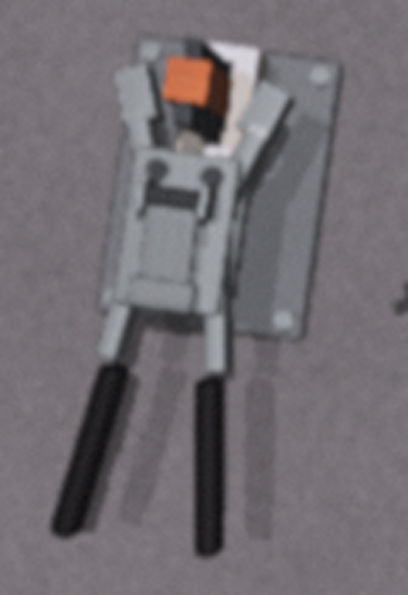

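View pics/crs.png

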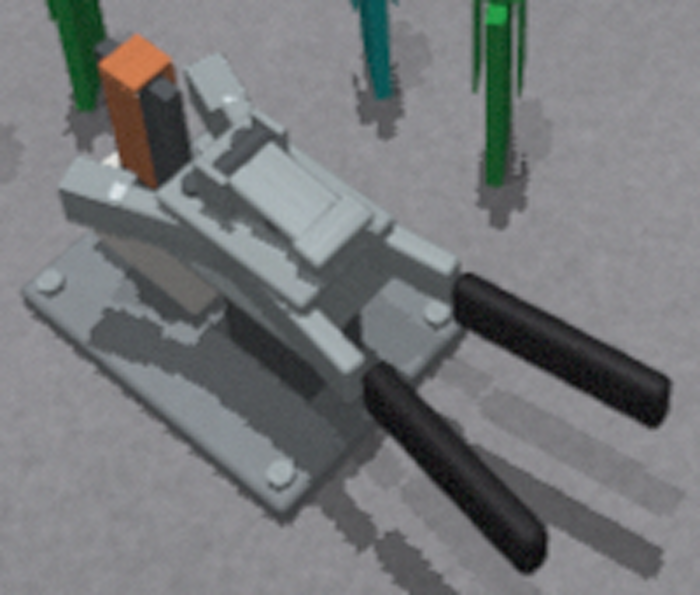

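Confirmed: the left pliers hold the dark plate with the orange copper clip. Now I'll fit the pose from both views.

```bash
cat > h.py <<'E'
import numpy as np,cv2
from scipy.optimize import least_squares
from plant import sensors,cams,job
def proj(s,X):
    X=np.atleast_2d(X); c=X@s["R"].T+s["t"]; p=c@s["camera_matrix"].T; return p[:,:2]/p[:,2:]
def toW(p,X):
    c,s_=np.cos(p[2]),np.sin(p[2]); X=np.atleast_2d(X)
    return np.c_[p[0]+c*X[:,0]-s_*X[:,1],p[1]+s_*X[:,0]+c*X[:,1],X[:,2]]
E
python3 - <<'E'
from h import *
T=cams.snapshot("top");S=cams.snapshot("side")
# model pts
def pts(h): return np.array([[35,25,104],[35,-25,104],[-40,-25,104],[-40,25,104],[-155,h,85],[-155,-h,85]])/1000
top=np.array([[137,150],[240,157],[220,313],[106,304],[63,532],[208,553]])/3.4+[170,175]
side=np.array([[np.nan]*2,[np.nan]*2,[np.nan]*2,[308,303],[527,560],[657,402]])/3.5+[190,280]
def res(q):
    P=toW(q[:3],pts(q[3]))
    r=np.r_[(proj(T,P)-top).ravel(),(proj(S,P)-side).ravel()]
    return r[~np.isnan(r)]
o=least_squares(res,[0.6,0.2,-0.05,45.],loss="soft_l1",x_scale=[.01,.01,.1,5])
print(o.x,np.degrees(o.x[2]));print(res(o.x).round(1))
q=o.x
for n,s,off,f in(("top",T,(170,175,120,175),3.4),("side",S,(190,280,200,170),3.5)):
    im=s["frame"][off[1]:off[1]+off[3],off[0]:off[0]+off[2],::-1]; im=cv2.resize(im,None,fx=f,fy=f)
    M=[pts(q[3]),np.array([[65,0,128],[45,0,128],[85,0,128],[-100,0,85],[-100,33,85],[-100,-33,85],[-33,0,118],[12,0,120],[-90,45,0]])/1000]
    for m,c in zip(M,((0,0,255),(255,0,255))):
        for u in (proj(s,toW(q,m))-off[:2])*f: cv2.circle(im,tuple(int(v) for v in u),4,c,-1)
    cv2.imwrite(f"pics/fit_{n}.png",im)
E
```

```text
[ 0.62572537  0.14261467 -0.15752059 36.09086431] -9.025265268896968
[-0.4 -2.6  0.2  0.  -1.3  0.4  1.3 -1.6 -1.4  0.4 -0.1  0.7 -4.1 -0.5
  1.  -0.6  1.9  0.3]
```

View pics/fit_top.png

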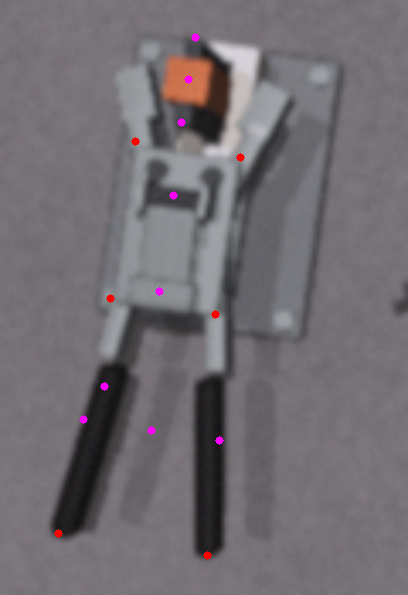

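View pics/fit_side.png

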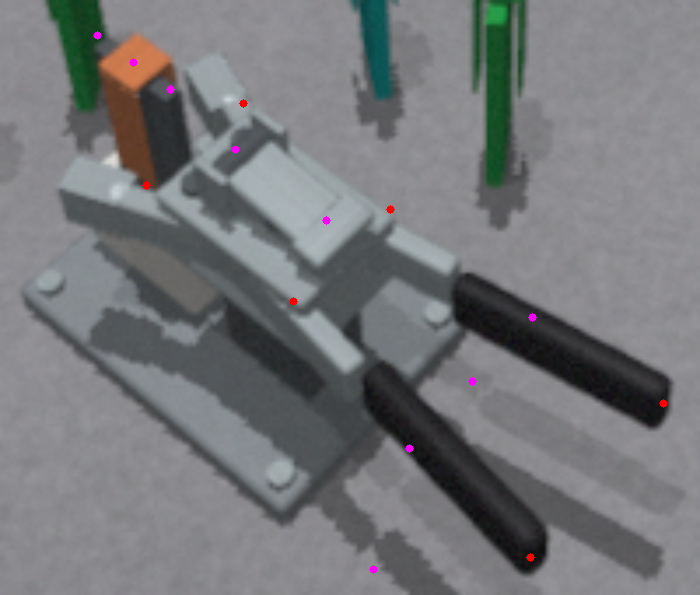

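```bash
cat >> h.py <<'E'
from scipy.spatial.transform import Rotation as Ro
Q=np.array([0.6245,0.1428,-0.155])
def rel(loc,dyaw=None):
    o=sensors.get_obs(); Rt=Ro.from_euler("xyz",o["orientation"],degrees=True)
    tgt=toW(Q,loc)[0]; G=Ro.from_euler("xyz",[np.pi,0,Q[2]])
    print("tgt",tgt.round(4),"shift cm",(Rt.inv().apply(tgt-o["tool_pos"])*100).round(2),"rot",(Rt.inv()*G).as_rotvec().round(3))
E
python3 - <<'E'
from h import *
rel([-.103,0,.197]);rel([-.103,0,.066])
w=cams.snapshot("wrist"); o=sensors.get_obs(); Rt=Ro.from_euler("xyz",o["orientation"],degrees=True)
print("cam in tool",Rt.inv().apply(-w["R"].T@w["t"]-o["tool_pos"]))
E
```

```text
tgt [0.5227 0.1587 0.197 ] shift cm [41.52 31.97 -0.06] rot [ 0.001  0.    -0.258]
tgt [0.5227 0.1587 0.066 ] shift cm [41.52 31.96 13.04] rot [ 0.001  0.    -0.258]
cam in tool [ 0.0668273   0.00020365 -0.18812395]
```

Request:
{"api": "move_arm", "payload": {"commands": [[8.76,3,2.3,0,0,0,-0.03],[8.76,8,6.2,0,0,0,-0.07],[8.76,13,10,0,0,0,-0.1],[8.76,18,13.9,0,0,0,-0.14],[8.76,23,17.7,0,0,0,-0.18],[8.76,28,21.6,0,0,0,-0.22],[8.76,33,25.4,0,0,0,-0.25],[8.76,37,28.5,0,0,0,-0.258]]}}

```text
clock: 1.3
tool_pos: [0.4961, 0.2068, 0.1969]
orientation: [-180.0, -0.0, -8.9]
force: [0.6, -0.1, 0.5]
opening: 0.0873
```

Run:
```python
from h import *
rel([-.103,0,.197]);print(sensors.get_obs()["clock"])
```

```text
tgt [0.5227 0.1587 0.197 ] shift cm [ 3.37  4.34 -0.01] rot [-0.001 -0.001  0.001]
1.3
```

Request:
{"api": "move_arm", "payload": {"commands": [[8.76,1.7,2.2,0,0,0,0],[8.76,3.0,3.9,0,0,0,0],[8.76,3.45,4.4,0,0,0,0],[8.76,3.45,4.4,0,0,0,0],[8.76,3.45,4.4,0,0,0,0],[8.76,3.45,4.4,0,0,0,0],[8.76,3.45,4.4,0,0,0,0],[8.76,3.45,4.4,0,0,0,0]]}}

```text
clock: 2.3
tool_pos: [0.5226, 0.1602, 0.1966]
orientation: [-180.0, -0.0, -8.8]
force: [0.1, 0.5, -0.2]
opening: 0.0875
```

Run:
```python
from h import *
rel([-.103,0,.066])
for n in("side","top","wrist"):
    s=cams.snapshot(n);cv2.imwrite(f"pics/{n}1.png",s["frame"][:,:,::-1])
```

```text
tgt [0.5227 0.1587 0.066 ] shift cm [ 0.04  0.15 13.06] rot [-0.    -0.     0.001]
```

View pics/wrist1.png

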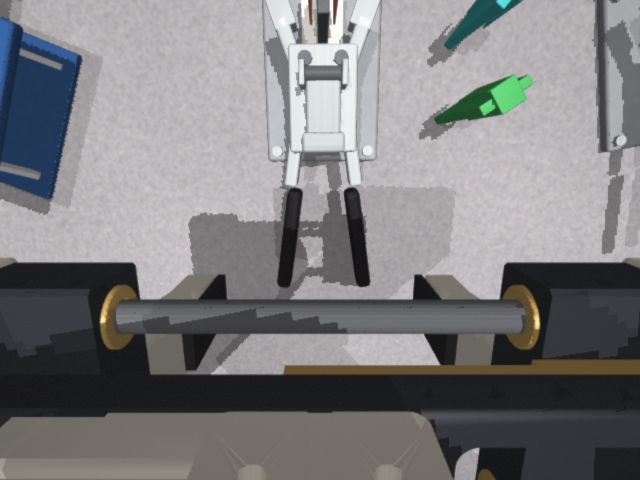

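View pics/side1.png

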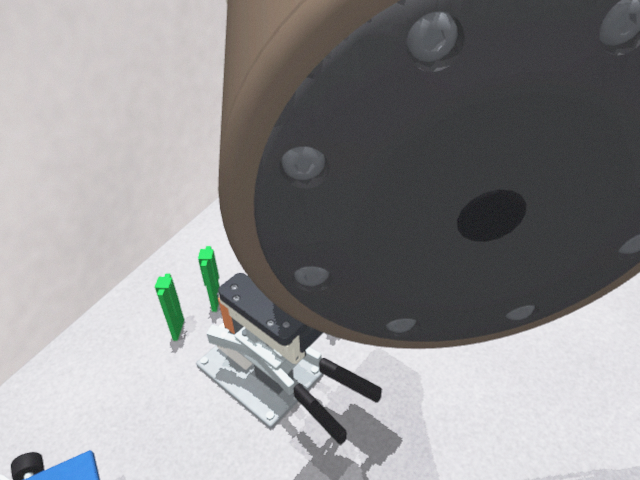

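Run:
```python
from h import *
w=cams.snapshot("wrist")
cv2.imwrite("pics/w1c.png",cv2.resize(w["frame"][30:300,250:400,::-1],None,fx=2.2,fy=2.2,interpolation=cv2.INTER_CUBIC))
im=w["frame"][:,:,::-1].copy()
M=np.array([[35,25,104],[35,-25,104],[-40,-25,104],[-40,25,104],[-155,42,85],[-155,-42,85],[-100,33,85],[-100,-33,85],[-33,0,118],[-40,15,118],[-40,-15,118],[-100,0,85],[12,0,120]])/1000
for u in proj(w,toW(Q,M)): cv2.circle(im,tuple(int(round(v)) for v in u),1,(0,0,255),-1)
cv2.imwrite("pics/w1d.png",cv2.resize(im[30:300,250:400],None,fx=2.2,fy=2.2,interpolation=cv2.INTER_NEAREST))
print(proj(w,toW(Q,M)).round(1).tolist())
```

```text
[[285.7, 41.6], [356.6, 41.6], [354.1, 151.2], [288.0, 151.2], [273.5, 284.3], [368.1, 284.3], [282.0, 223.6], [359.7, 223.6], [321.1, 141.3], [300.2, 151.4], [342.0, 151.4], [320.8, 223.6], [321.2, 72.4]]
```

View pics/w1d.png

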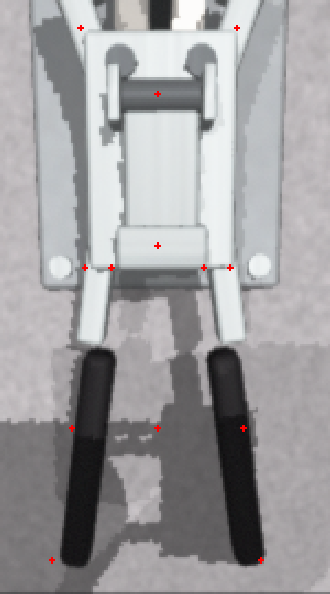

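Request:
{"api": "move_arm", "payload": {"commands": [[8.76,0,0.28,1.5,0,0,0],[8.76,0,0.28,4,0,0,0],[8.76,0,0.28,6.5,0,0,0],[8.76,0,0.28,9,0,0,0],[8.76,0,0.28,11.5,0,0,0],[8.76,0,0.28,12.8,0,0,0],[8.76,0,0.28,13,0,0,0],[8.76,0,0.28,13,0,0,0]]}}

```text
clock: 3.5
tool_pos: [0.5227, 0.1574, 0.067]
orientation: [-180.0, -0.0, -8.9]
force: [0.4, -0.1, 1.3]
opening: 0.0875
```

Run:
```python
from h import *
o=sensors.get_obs();print(o["tool_pos"],o["force"],o["opening"])
for n in("top","wrist","side"):
    s=cams.snapshot(n);cv2.imwrite(f"pics/{n}2.png",s["frame"][:,:,::-1])
```

```text
[0.52265732 0.15739728 0.06704664] [ 0.37950773 -0.13850058  1.30498011] 0.08747003624771964
```

View pics/wrist2.png

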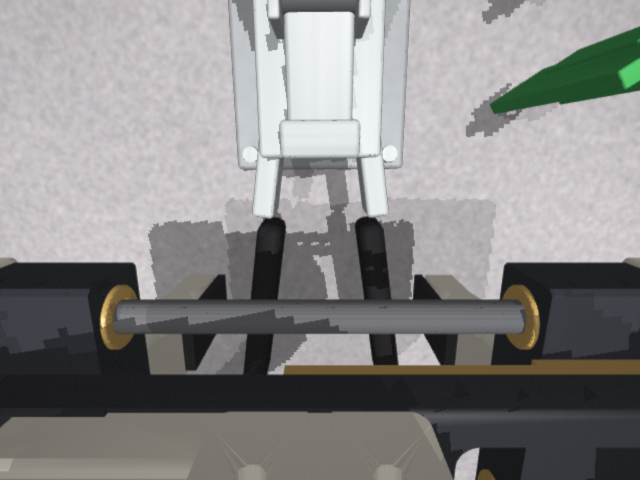

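View pics/side2.png

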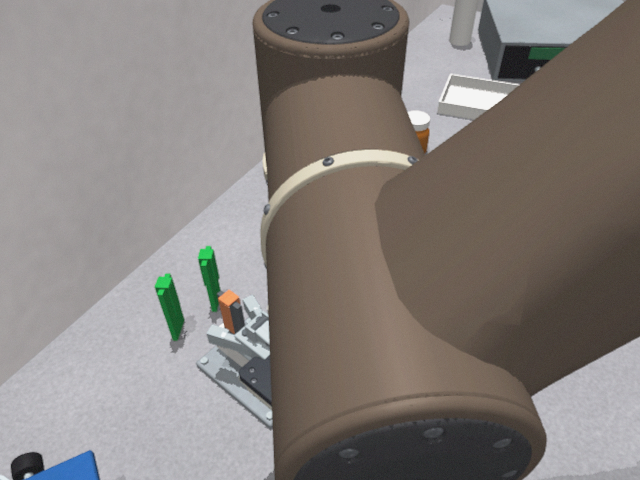

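Centred: the handles at columns 267 and 376 lie midway between the fingers (225–415). Squeezing now.

Request:
{"api": "move_arm", "payload": {"commands": [[7,0,0,0,0,0,0],[6,0,0,0,0,0,0],[5,0,0,0,0,0,0],[4.2,0,0,0,0,0,0],[3.6,0,0,0,0,0,0],[3.2,0,0,0,0,0,0],[2.7,0,0,0,0,0,0],[2.7,0,0,0,0,0,0]]}}

```text
clock: 4.65
tool_pos: [0.5228, 0.1574, 0.0671]
orientation: [-180.0, -0.1, -8.9]
force: [0.2, -1.0, 6.3]
opening: 0.0274
```

Run:
```python
from h import *
o=sensors.get_obs();print(o["tool_pos"],o["force"],o["opening"])
for n in("wrist",):
    s=cams.snapshot(n);cv2.imwrite(f"pics/{n}3.png",s["frame"][:,:,::-1])
o=sensors.get_obs();print(o["tool_pos"],o["force"],o["opening"])
```

```text
[0.52283341 0.15742303 0.06712419] [ 0.18130913 -0.95587013  6.3111962 ] 0.027385238117968246
[0.52278081 0.15742044 0.06710183] [ 0.16899938 -0.09286521  6.40150323] 0.027095540419090826
```

View pics/wrist3.png

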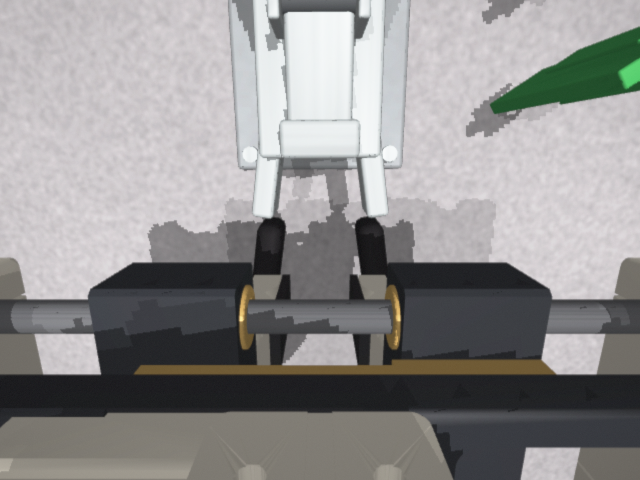

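Run:
```python
from h import *
a=[]
for n in("wrist","top","side"):
    s=cams.snapshot(n);a.append(s["frame"][:,:,::-1])
cv2.imwrite("pics/w4.png",cv2.resize(a[0][180:400,180:460],None,fx=2.8,fy=2.7,interpolation=cv2.INTER_CUBIC))
cv2.imwrite("pics/t4.png",cv2.resize(a[1][150:380,130:350],None,fx=2.5,fy=2.5))
cv2.imwrite("pics/s4.png",a[2])
o=sensors.get_obs();print(o["tool_pos"],o["force"],o["moment"],o["opening"],o["clock"])
```

```text
[0.52282251 0.15744577 0.06712542] [-0.64228639 -0.38972045  6.19255708] [-0.1875107   0.06494732 -0.02571097] 0.02690141689915455 4.85
```

View pics/w4.png

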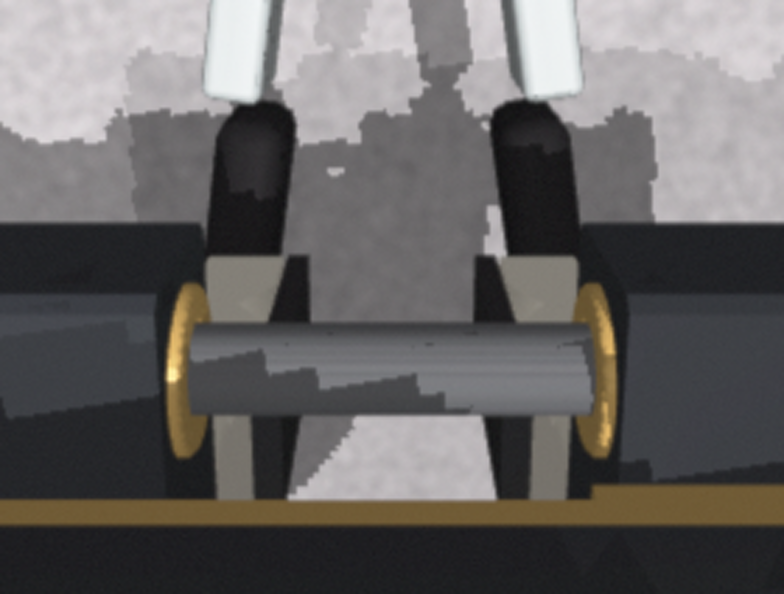

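View pics/t4.png

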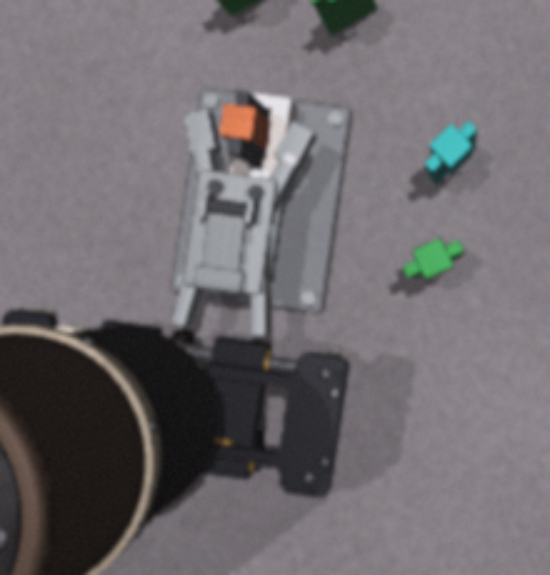

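View pics/s4.png

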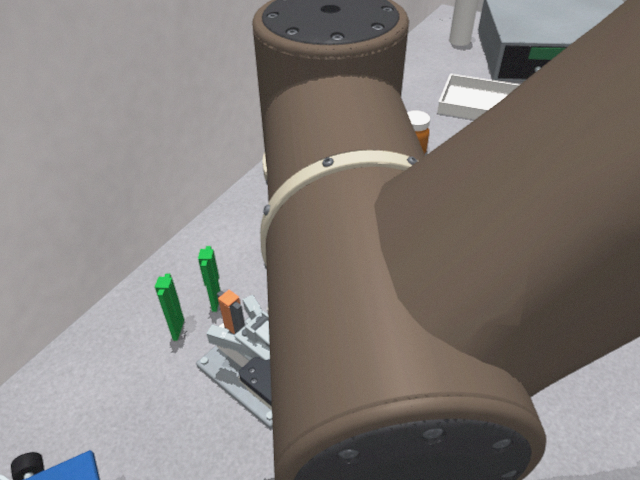

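The wrist view shows the pliers did not move. The finger ends at row 275 work out to about 30 mm above the nominal TCP, level with the handle tops, so the fingers slid over the handles (hence the 6 N upward push). I'll open and go lower, watching the force.

Request:
{"api": "move_arm", "payload": {"commands": [[8.76,0,0,-0.5,0,0,0],[8.76,0,0,-0.5,0,0,0],[8.76,0,0,-0.5,0,0,0],[8.76,0,0,-0.5,0,0,0],[8.76,0,0,-0.5,0,0,0],[8.76,0,0,-0.5,0,0,0],[8.76,0,0,0,0,0,0],[8.76,0,0,0,0,0,0]]}}

```text
clock: 5.85
tool_pos: [0.5219, 0.157, 0.066]
orientation: [180.0, 0.0, -8.9]
force: [-0.3, 0.0, -0.4]
opening: 0.0875
```

Run:
```python
from h import *
s=cams.snapshot("wrist");cv2.imwrite("pics/w5.png",s["frame"][:,:,::-1])
o=sensors.get_obs();print(o["tool_pos"],o["force"],o["moment"],o["opening"])
Rt=Ro.from_euler("xyz",o["orientation"],degrees=True)
for z in (0,-.01,-.02,-.03,-.04):
  print(z,proj(s,o["tool_pos"]+Rt.apply([[.0095,-.044,z],[.0095,.044,z],[-.0095,.044,z]])).round(0).tolist())
```

```text
[0.52202534 0.15705527 0.06621566] [-0.11067458  0.63843815  0.07037231] [1.11085054e-02 5.84617328e-04 2.51450671e-06] 0.0874355630150469
0 [[238.0, 255.0], [400.0, 255.0], [398.0, 287.0]]
-0.01 [[234.0, 260.0], [404.0, 260.0], [402.0, 294.0]]
-0.02 [[229.0, 267.0], [409.0, 267.0], [406.0, 302.0]]
-0.03 [[224.0, 274.0], [414.0, 274.0], [411.0, 311.0]]
-0.04 [[218.0, 281.0], [420.0, 281.0], [417.0, 321.0]]
```

View pics/w5.png

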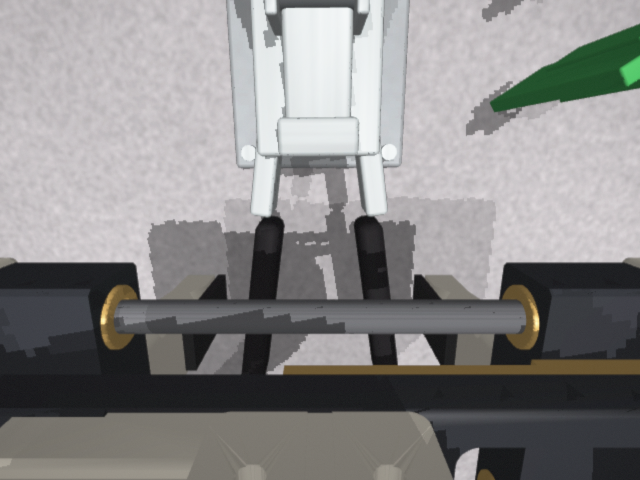

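Request:
{"api": "move_arm", "payload": {"commands": [[8.76,0,0,0.4,0,0,0],[8.76,0,0,0.8,0,0,0],[8.76,0,0,1.2,0,0,0],[8.76,0,0,1.5,0,0,0],[8.76,0,0,1.8,0,0,0],[8.76,0,0,2.0,0,0,0],[8.76,0,0,2.0,0,0,0],[8.76,0,0,2.0,0,0,0]]}}

```text
clock: 6.9
tool_pos: [0.5223, 0.1573, 0.0467]
orientation: [-180.0, -0.0, -8.9]
force: [0.0, -0.2, -0.1]
opening: 0.0874
```

Request:
{"api": "move_arm", "payload": {"commands": [[8.76,0,0,0.2,0,0,0],[8.76,0,0,0.4,0,0,0],[8.76,0,0,0.6,0,0,0],[8.76,0,0,0.8,0,0,0],[8.76,0,0,0.9,0,0,0],[8.76,0,0,0.9,0,0,0],[8.76,0,0,0.9,0,0,0],[8.76,0,0,0.9,0,0,0]]}}

```text
clock: 7.9
tool_pos: [0.5223, 0.1572, 0.0376]
orientation: [-180.0, -0.0, -8.9]
force: [0.7, -0.4, -0.0]
opening: 0.0876
```

Run:
```python
from h import *
s=cams.snapshot("wrist");cv2.imwrite("pics/w6.png",s["frame"][:,:,::-1])
o=sensors.get_obs();print(o["tool_pos"],o["force"],o["moment"],o["opening"])
```

```text
[0.52227204 0.15722152 0.03761853] [-0.56772549  0.78037434  0.38867418] [-0.03544164 -0.00221511  0.00455144] 0.08781714845274993
```

View pics/w6.png

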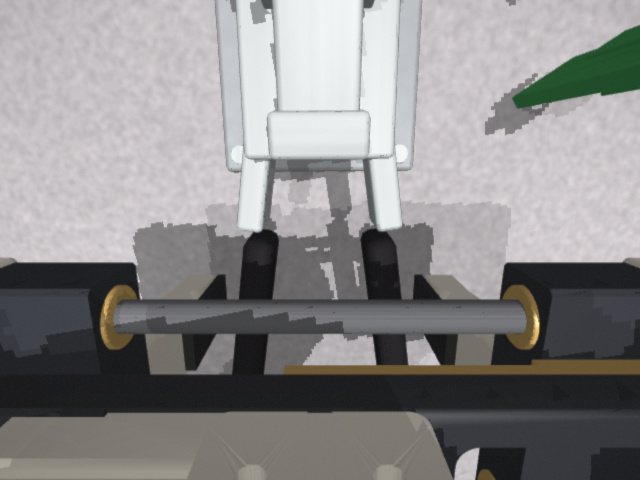

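Request:
{"api": "move_arm", "payload": {"commands": [[7.2,0,0,0,0,0,0],[6.2,0,0,0,0,0,0],[5.4,0,0,0,0,0,0],[4.6,0,0,0,0,0,0],[4.0,0,0,0,0,0,0],[3.6,0,0,0,0,0,0],[3.2,0,0,0,0,0,0],[2.8,0,0,0,0,0,0]]}}

```text
clock: 8.95
tool_pos: [0.5226, 0.157, 0.0377]
orientation: [180.0, -0.0, -8.9]
force: [0.4, 0.7, 0.8]
opening: 0.0292
```

Run:
```python
from h import *
s=cams.snapshot("wrist");cv2.imwrite("pics/w7.png",s["frame"][:,:,::-1])
o=sensors.get_obs();print(o["tool_pos"],o["force"],o["moment"],o["opening"])
```

```text
[0.52262171 0.15709391 0.0376838 ] [ 0.14039039 -1.59397625  1.34876524] [-0.47121782 -0.13248779  0.25211156] 0.028685231189338748
```

View pics/w7.png

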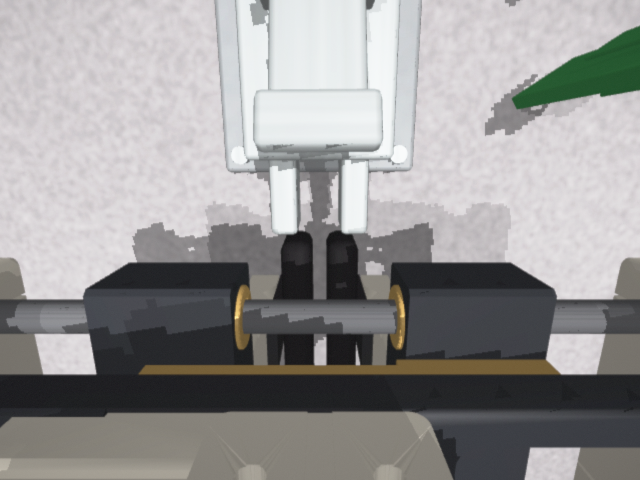

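The handles are shut and parallel, and the lever paddle has risen (nearer and larger, rows 90–150). Now I'll open, hold, and check that the pliers stay locked.

Request:
{"api": "move_arm", "payload": {"commands": [[8.76,0,0,0,0,0,0],[8.76,0,0,0,0,0,0],[8.76,0,0,0,0,0,0],[8.76,0,0,0,0,0,0],[8.76,0,0,0,0,0,0],[8.76,0,0,0,0,0,0],[8.76,0,0,0,0,0,0],[8.76,0,0,0,0,0,0]]}}

```text
clock: 10.0
tool_pos: [0.5223, 0.1572, 0.0376]
orientation: [-180.0, -0.0, -8.9]
force: [-1.0, -0.5, -0.5]
opening: 0.0875
```

Request:
{"api": "move_arm", "payload": {"commands": [[8.76,0,0,-1.5,0,0,0],[8.76,0,0,-4,0,0,0],[8.76,0,0,-7,0,0,0],[8.76,0,0,-10,0,0,0],[8.76,0,0,-13,0,0,0],[8.76,0,0,-14,0,0,0],[8.76,0,0,-14,0,0,0],[8.76,0,0,-14,0,0,0]]}}

```text
clock: 11.0
tool_pos: [0.5216, 0.1569, 0.1766]
orientation: [180.0, 0.1, -8.9]
force: [0.1, -0.2, -0.4]
opening: 0.0876
```

Run:
```python
from h import *
s=cams.snapshot("wrist")
o=sensors.get_obs();print(o["tool_pos"],o["force"],o["opening"])
im=s["frame"][:,:,::-1].copy()
M=np.array([[-27.5,0,140],[-33,15,142],[-33,-15,142],[12,0,120],[-40,25,104],[-40,-25,104]])/1000
for u in proj(s,toW(Q,M)): cv2.circle(im,tuple(int(round(v)) for v in u),2,(0,0,255),-1)
cv2.imwrite("pics/w8.png",im)
rel([-.028,0,.14])
```

```text
[0.52160668 0.15687531 0.17644416] [-0.15977275 -0.38695046 -0.15926631] 0.08752191900249466
tgt [0.5968 0.1471 0.14  ] shift cm [ 7.59 -0.2   3.63] rot [0.001 0.002 0.   ]
```

View pics/w8.png

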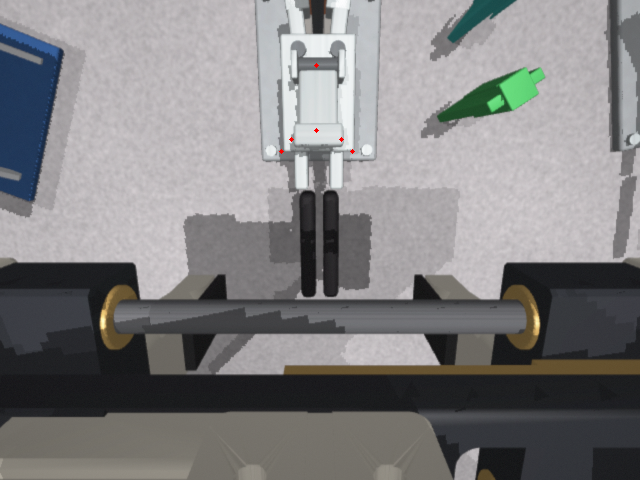

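Locked and holding unaided: handles parallel at columns 308 and 331, lever up at (319,132). Closing the fingers and moving over the lever.

Request:
{"api": "move_arm", "payload": {"commands": [[0,1,0,0,0,0,0],[0,3,0,0,0,0,0],[0,5.5,0,0,0,0,0],[0,7.2,0,0.5,0,0,0],[0,7.6,0,2,0,0,0],[0,7.6,0,4,0,0,0],[0,7.6,0,5,0,0,0],[0,7.6,0,5,0,0,0]]}}

```text
clock: 12.05
tool_pos: [0.5965, 0.1452, 0.1265]
orientation: [179.9, 0.1, -8.9]
force: [0.7, -0.3, 0.3]
opening: 0.0129
```

Run:
```python
from h import *
o=sensors.get_obs();print(o["tool_pos"],o["force"],o["opening"])
s=cams.snapshot("wrist");cv2.imwrite("pics/w9.png",s["frame"][:,:,::-1])
rel([-.028,0,.11])
```

```text
[0.59648784 0.14523702 0.12645638] [ 0.72900711 -0.31678037  0.34725883] 0.01292825924393486
tgt [0.5968 0.1471 0.11  ] shift cm [-0.05 -0.16  1.74] rot [0.    0.    0.001]
```

View pics/w9.png

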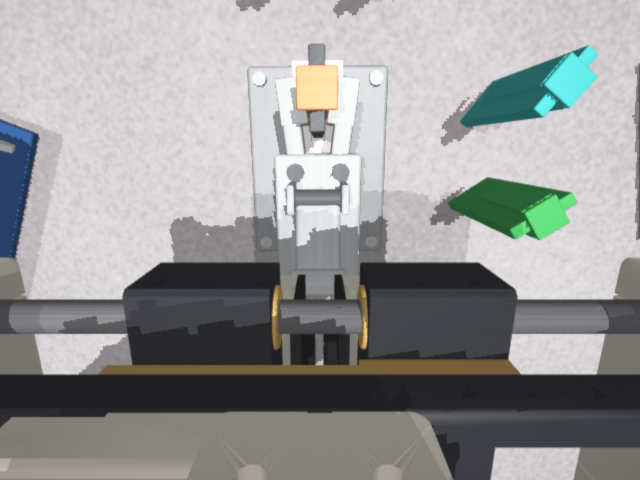

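Request:
{"api": "move_arm", "payload": {"commands": [[0,0,0,0,0,0,0],[0,0,0,0.4,0,0,0],[0,0,0,0.8,0,0,0],[0,0,0,1.1,0,0,0],[0,0,0,1.4,0,0,0],[0,0,0,1.6,0,0,0],[0,0,0,1.8,0,0,0],[0,0,0,2.0,0,0,0]]}}

```text
clock: 13.1
tool_pos: [0.5969, 0.1455, 0.1081]
orientation: [180.0, 0.0, -8.9]
force: [-1.7, 0.6, 3.1]
opening: 0.0002
```

Run:
```python
from h import *
s=cams.snapshot("wrist");cv2.imwrite("pics/w10.png",s["frame"][:,:,::-1])
o=sensors.get_obs();print(o["tool_pos"],o["force"],o["opening"])
```

```text
[0.59705263 0.14555198 0.10764208] [-0.05472408 -0.21391771  0.13170173] 0.0007698032488620525
```

View pics/w10.png

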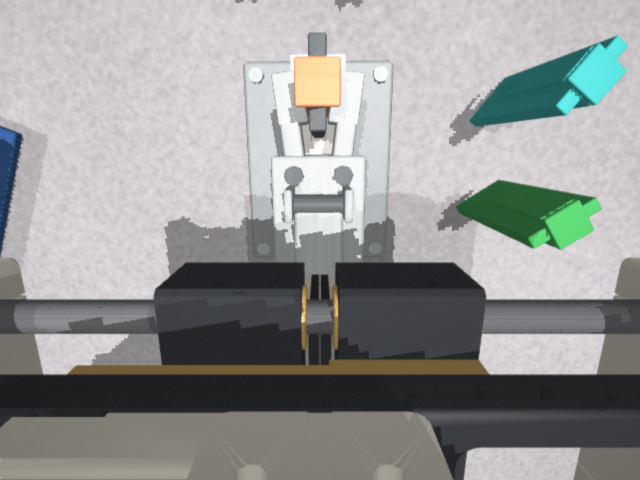

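Run:
```python
from h import *
s=cams.snapshot("wrist");cv2.imwrite("pics/w11.png",s["frame"][:,:,::-1])
o=sensors.get_obs();print(o["tool_pos"],o["force"],o["opening"],o["clock"])
```

```text
[0.59726772 0.14555287 0.10756497] [-0.78204181 -0.12176945 -0.10341836] 0.0004177669757414658 13.2
```

View pics/w11.png

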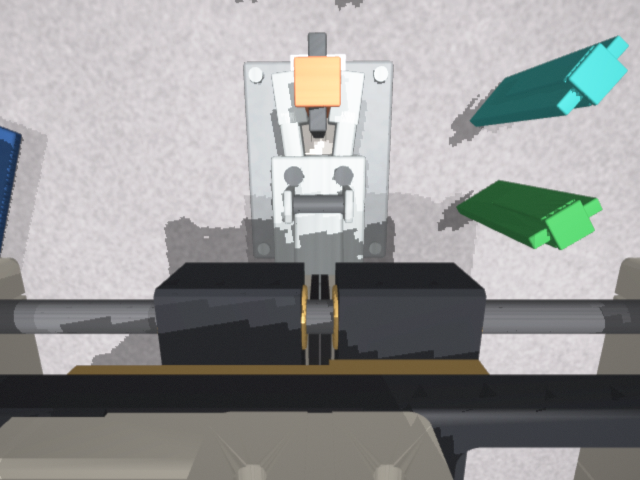

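Jaws still closed at (290,130) and (345,130), barely any contact. Pressing further.

Request:
{"api": "move_arm", "payload": {"commands": [[0,0,0,0.1,0,0,0],[0,0,0,0.2,0,0,0],[0,0,0,0.3,0,0,0],[0,0,0,0.4,0,0,0],[0,0,0,0.5,0,0,0],[0,0,0,0.5,0,0,0],[0,0,0,0.5,0,0,0],[0,0,0,0.5,0,0,0]]}}

```text
clock: 14.2
tool_pos: [0.5974, 0.1455, 0.1026]
orientation: [-180.0, -0.0, -8.9]
force: [-1.1, -0.7, -0.6]
opening: 0.0002
```

Run:
```python
from h import *
s=cams.snapshot("wrist");cv2.imwrite("pics/w12.png",s["frame"][:,:,::-1])
o=sensors.get_obs();print(o["tool_pos"],o["force"],o["opening"],o["clock"])
```

```text
[0.59735772 0.14550674 0.10259855] [-1.32508958  0.20298243 -0.16011409] 0.0004326280731620049 14.25
```

View pics/w12.png

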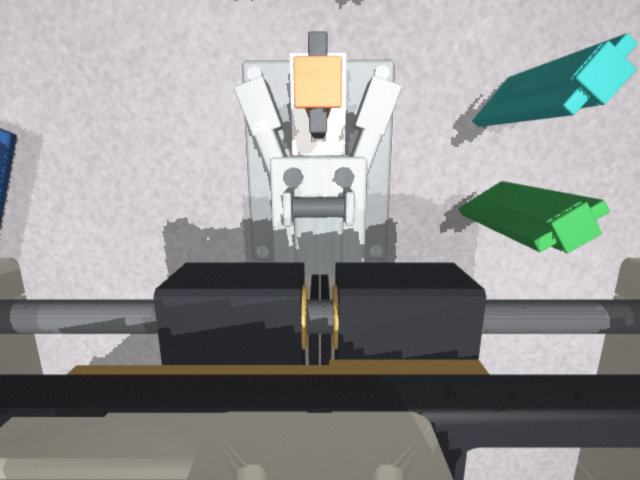

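The pliers sprang open (jaws spread at (258,110) and (380,110)) and the plate is still standing. Retreating upward and back.

Request:
{"api": "move_arm", "payload": {"commands": [[0,0,0,-2,0,0,0],[0,0,0,-5,0,0,0],[0,0,0,-8,0,0,0],[0,-1,0,-11,0,0,0],[0,-4,0,-13,0,0,0],[0,-7,0,-13,0,0,0],[0,-9,0,-13,0,0,0],[0,-9,0,-13,0,0,0]]}}

```text
clock: 15.25
tool_pos: [0.5075, 0.1596, 0.2329]
orientation: [-180.0, -0.0, -8.8]
force: [0.6, 0.7, 0.1]
opening: 0.0005
```

Run:
```python
from h import *
a=[]
for n in("wrist","side"):
    s=cams.snapshot(n);cv2.imwrite(f"pics/{n}13.png",s["frame"][:,:,::-1])
o=sensors.get_obs();print(o["tool_pos"],o["force"],o["qvel"].round(2),o["clock"])
```

```text
[0.50869487 0.15951918 0.23259266] [ 0.53269502 -0.35327179  0.77883439] [-0.51  0.89  0.52  0.04 -0.03  0.02] 15.35
```

View pics/wrist13.png

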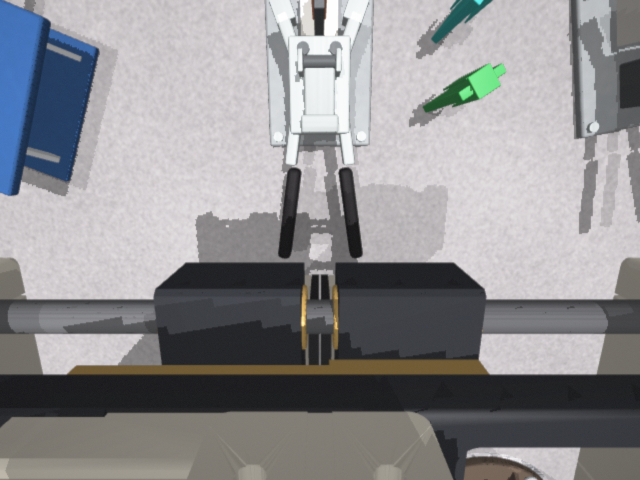

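View pics/side13.png

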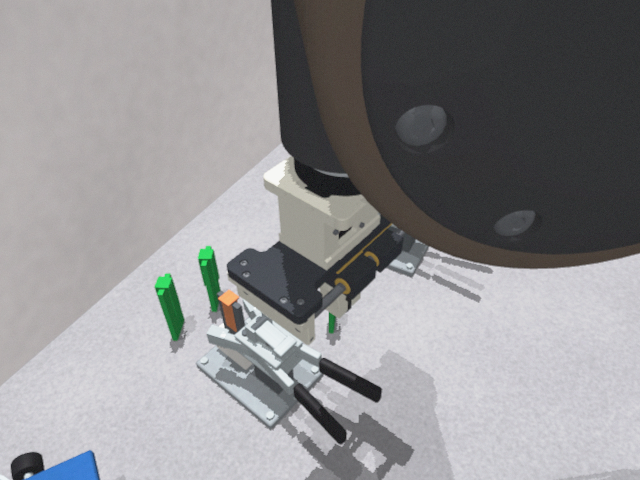

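Run:
```python
from h import *
print(job.close_job())
```

```text
the job is handed in; nothing more can be done
None
```

I locked the pliers holding the dark plate and copper clip, and they held the clip with the fingers off. I then pressed the release lever, the pliers sprang open, and I handed the job in at about 15.4 s.

**Final checks:**
- **Locked hold:** the wrist picture showed the handles parallel and shut and the lever up. That was about two seconds of rows after I commanded the fingers open.
- **At the end:** the wrist and side pictures showed the handles spread, the lever down and the plate upright in its slot. The arm was clear of everything, and I never went near the empty pliers.
- **Leaves:** I could not measure how far the clip's leaves were pressed in. I only inferred that they are flat from the full lock.
- **Lever press:** the only force reading near contact was 3 N, and it may have been motion noise. The pliers opened during the next 5 mm of descent.

**What disagreed:**
- **Fingertip position:** the fingertips sit about 30 mm behind the stated TCP. My first squeeze at the nominal height slid over the handle tops, with about 6 N of upward push and the pliers unmoved. I measured the offset in the wrist picture, went 29 mm lower, and the second squeeze locked them.
- **Sideways pose:** the wrist camera and the two fixed cameras differed by about 2 mm, so I used a value in between.

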